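# Gather the washed cutting discs on their carrying hook and hang them on the rail

## Task

The three washed cutting discs are dry: take the empty carrying hook with the black grip off the rail, run its rod through the centre holes of all three discs where they stand in the draining rack, lift them out together as a stack, and hang the loaded hook back over the middle part of the rail, between its two short hooks, hanging still. The discs are sharp, so never touch them with the gripper and do not drop any; leave everything else on the worktop where it is.

Things in the scene. Friction and masses are not known exactly. Their poses are not given: they have to be found in the camera images.
- hook: Steel carrying hook, 140 g, lying in its body plane y = 0. Origin: foot of the stem. A rod, 7 mm thick, runs 120 mm from it along body +x. The stem rises from it along body (0.342, 0, 0.940), leaning over the rod, 189 mm to the hook's top. Hangs empty at the start: stem nearly upright, rod pointing away from the robot and up about 24 degrees (pitch -0.42); up about 15 degrees when loaded.
- hook_grip (a point): Middle of the hook's black ribbed grip, at hook (0.033, 0, 0.090). The grip covers 58 to 134 mm of the stem, 14 mm wide along body y (pinch it so), 18 mm deep. Above it the strip bends forward to the hook, from 46 mm further up: fingers at 35 to 45 degrees to the stem, the gripper leaning back towards the robot, keep clear of bend and rail.
- hook_seat (a point): Where the rail's axis lies inside the hook's bend when it hangs, at hook (0.0935, 0, 0.1575). The bend is flat strip, 16 mm wide and 3 mm thick, 22 mm clear inside, open downwards; its far limb ends 20 mm below this point, so the hook must rise over 30 mm to pass over the bar, and the rod, which reaches 85 mm past the bar below it, must be drawn back.
- hook_tip (a point): Tip of the rod, at hook (0.130, 0, 0.006): the last 10 mm of the rod turn up by 6 mm so that discs stay on.
- rail: Steel utensil rail fixed on the worktop: level bar 12 mm thick, 360 mm long along body y, axis 260 mm up, on posts 168 mm either side of the middle. Origin: on the worktop under its middle; body x points across the bar, away from the robot. A short fixed hook hangs 145 mm either side of the middle, with a small tea strainer on the one at +y.
- rail_mid (a point): Middle of the rail's bar, on its axis, 260 mm above the worktop.
- rack: White wire draining rack, 150 x 130 mm, fixed. Origin: on the worktop under its middle; body x points away from the robot. Discs stand across x at x = -24, 0, 24 mm on wires 30 mm up, between upright tines (y = -28 and 28 mm, tops 68 mm up). The middle is open above 33 mm, so that a rod passes along x through all the holes; discs leave by a straight lift of over 40 mm.
- disc_slice: Slicing disc, with two long straight blades. 100 mm across, 3 mm steel sheet, 40 g, sharp. Origin: centre of its 26 mm hole, which runs along body x through a black hub (42 mm across, 10 mm long). Stands on edge in the rack, origin 75 mm above the worktop, leaning a few degrees at most; which disc is in which of the three slots varies.
- disc_coarse: Coarse grating disc, with three rings of large holes. 100 mm across, 3 mm steel sheet, 40 g, sharp. Origin: centre of its 26 mm hole, which runs along body x through a black hub (42 mm across, 10 mm long). Stands on edge in the rack, origin 75 mm above the worktop, leaning a few degrees at most; which disc is in which of the three slots varies.
- disc_fine: Fine grating disc, with five rings of small holes. 100 mm across, 3 mm steel sheet, 40 g, sharp. Origin: centre of its 26 mm hole, which runs along body x through a black hub (42 mm across, 10 mm long). Stands on edge in the rack, origin 75 mm above the worktop, leaning a few degrees at most; which disc is in which of the three slots varies.
- mug: Bystander: white mug with grey dots, 82 x 114 x 91 mm, origin under its middle.
- honey_jar: Bystander: honey jar with black lid, 63 mm across, 94 mm high, origin under its middle.
- tea_box: Bystander: green card box, 58 x 69 x 78 mm, origin under its middle.
- salt_mill: Bystander: turned wooden mill, 58 mm across, 170 mm high, origin under its middle.
- cocoa: Bystander: tin with a green and brown wrapper, 61 mm across, 104 mm high, origin under its middle.
- teaspoon: Bystander: steel teaspoon, 139 mm long, lying on the worktop near its front edge.

How it is judged:
By the outcome, as a careful person would: the job done as asked, in the order asked, and still so for the second after the job is handed in, with the robot touching nothing.
It also fails if it takes over 70 s, if anything falls off the work surface, if the arm or the gripper's body presses on something with over 40 N, if the wrist force passes 120 N, or if a joint passes its speed limit or range.

## Robot

A 7-joint arm with a two-finger parallel gripper is mounted at the origin on a cart in front of the work surface, level with it; the furniture and walls round the work are solid. World frame = base frame: x ahead of the robot, y to its left, z up, the work surface at z = 0. Lengths are in m, angles in rad, forces in N, time in s.
With the tool pointing down it reaches from about 0.4 to 0.85 m from the base axis. Payload 10.4 kg.
Tool frame: the origin (TCP) lies at the centre of the arm's flange, where the gripper is bolted on; the fingertips stand 182 mm ahead of it and the grasp point (between the pads) lies 164 mm ahead of it; z points along the fingers, y is the line along which they close (so a half turn about z gives the same grasp; the last joint's range is limited). The gripper opens to 87 mm and grips with 3 to 60 N. Pads are 19 mm wide; open, the fingers measure 117 mm over their backs; the gripper's body (75 mm by 190 mm) begins 51 mm behind the grasp point.
Start: joints at [-1.311, 0.332, -0.065, 1.46, 0.022, 1.35, -0.088], TCP at [0.174, 0.6, 0.405] pointing down, gripper open.
Joint ranges: [-2.6, 2.6], [-0.5, 2.12], [-1.47, 1.34], [0.16, 2.42], [-1.27, 4.41], [0.06, 2.06], [-2.6, 2.6]. Speed limits (rad/s): [2.22, 2.22, 2.79, 2.79, 3.14, 3.14, 3.14].

## Interface

Orientations are given as a 3x3 rotation matrix whose columns are the frame's x, y, z axes.
In Python, from rig import ctrl, grab_frame, models gives the robot as it stands.
- The arm moves only by the tool servo_tool, never from a script. Its argument "series" is a list that holds one entry, the list of rows, each a list of 7 numbers: the shift along the tool's x, y, z in units of 0.4 m (1.0 is 0.4 m), then the turn, a rotation vector about the tool's x, y, z in units of 90 degrees (1.0 is 90 degrees), then the gripper command: -1 is shut, 1 is fully open, values between are in proportion. In form: [[[x, y, z, rx, ry, rz, claw], ...]]. A call has 1 to 8 rows; each row is the pose to reach, as a shift and turn from the pose commanded when the call began, along the tool's axes at that moment; what a row does not reach only later rows make up. A row lasts 1/10 s, in which the tool goes at most 50 mm and 8.59 degrees, less where a joint would pass 70% of its speed; a pose out of reach is approached as far as the arm can. A call with a number of a shift or a turn outside -1 to 1 is refused whole. A call with a gripper value outside its range is refused whole. The fingers move at their own pace and stop on an object; "newtons" is the grip in N (left out, the last holds). Time passes only in rows, so rows that repeat a pose let the fingers close. It gives the time, the measured TCP pose, the force, the opening and the grip force at its end, in the units of the state.
- ctrl.state(): the state, without advancing time (a new reading comes with each control period).
- grab_frame(name): name is "side" or "top"; returns a dict with "pixels" (420x560x3 uint8, blue, green, red), "vertical_fov" (degrees; the focal length in pixels is half the picture's height over the tangent of half this angle, whatever the lens; pixels are square), "cx", "cy" (the principal point, pixels), "R" (3x3) and "t" (3): a world point X has camera coordinates R X + t. Camera axes: x right, y down, z forward; pixel columns grow to the right and rows downward; lengths in m; the calibration is good to about 2 mm. A picture is of the moment at which its call begins. There is no depth.
- ctrl.hand_in(): hands the job in; it is judged then, once.
Trained networks look in a picture, given as the dict that the camera call returned (one of the last four; its "shot" number tells which), for a name from the list of things; names that differ only in an ending like _2 or _b are one class to them, and where a whole thing is asked for, a point or a joint stands for the part that bears it (a point fixed in the world has none). Each returns a list of dicts, best first, with "confidence" (0 to 1); they miss things now and then, are a little off and sometimes report something else, mostly with a low value. They report only what shows in the picture. A call takes as long as a camera call.
- models.find_in(label, picture): "pixel" ([row, column] in pixels, amid what is visible of it).
- models.trace(label, picture): "region" (420x560 bool, what is visible of it) and "pixel" ([row, column] in pixels, amid what is visible of it).
- models.landmark_of(label, picture): "pixel" ([row, column] in pixels: a listed point, or the origin of a listed thing).
The state is a dict: "clock": time; "joint_positions": joint angles; "joint_vel": joint speeds; "effort": joint torques, N m; "tcp_pos": TCP position; "tcp_rot": TCP orientation; "contact_force": force on the tool from outside, world axes, zero at the start; "ft_torque": the same for the moment, N m; "gripper_width": finger opening in m; "grasp_force": force on a finger pad.
Only numpy, scipy, OpenCV 4.12 (cv2) and the standard library are available. Lean on these libraries where they do the work, as an engineer would, in place of code of your own. Each camera call takes 0.05 s, during which the arm holds its last target. There are 200 camera calls.

## Working session

There is one attempt and no reset: what is moved stays moved. The work goes in short steps, Python scripts to look and compute and a tool call to move; the robot and the scene stay as the last step left them, time stands still between calls to the robot, and variables do not carry over. Pictures are saved under pics/ and viewed, at most 10 in all, crops included, and the job is handed in when it is done.

Besides the shell and the picture viewer there is one more tool, called after ">>>" by a JSON object that holds its "api" and its "payload", one argument or row to a line. servo_tool: Moves the arm, as the interface text tells. Its arguments: {"type":"object","properties":{"series":{"type":"array"},"newtons":{"type":"number"}},"required":["series"]}

```bash
mkdir -p pics; ls
cat > h.py <<'E'
import numpy as np, cv2
from rig import ctrl, grab_frame, models
def K(f):
    H=f["pixels"].shape[0]; return H/2/np.tan(np.radians(f["vertical_fov"])/2)
def ray(f,px):
    R=np.array(f["R"]);t=np.array(f["t"]);k=K(f)
    d=R.T@np.array([(px[1]-f["cx"])/k,(px[0]-f["cy"])/k,1.]); return -R.T@t,d/np.linalg.norm(d)
def tri(f1,p1,f2,p2):
    o1,d1=ray(f1,p1);o2,d2=ray(f2,p2)
    s=np.linalg.lstsq(np.c_[d1,-d2],o2-o1,rcond=None)[0]
    a=o1+s[0]*d1;b=o2+s[1]*d2; return (a+b)/2,np.linalg.norm(a-b)
def proj(f,X):
    c=np.array(f["R"])@np.array(X)+np.array(f["t"]);k=K(f); return c[1]/c[2]*k+f["cy"],c[0]/c[2]*k+f["cx"]
E
python3 - <<'E'
from h import *
np.set_printoptions(precision=4,suppress=True)
s=grab_frame("side");t=grab_frame("top")
cv2.imwrite("pics/s0.png",s["pixels"]);cv2.imwrite("pics/t0.png",t["pixels"])
for f in(s,t): print(-np.array(f["R"]).T@f["t"],f["R"][2],f["vertical_fov"],f["cx"],f["cy"])
for n in "hook hook_grip hook_seat hook_tip rail rail_mid rack disc_slice disc_coarse disc_fine mug honey_jar tea_box salt_mill cocoa teaspoon".split():
    a=models.landmark_of(n,s);b=models.landmark_of(n,t)
    o=[n]
    for r in(a,b): o.append([(np.round(q["pixel"],1).tolist(),round(q["confidence"],2)) for q in r[:2]])
    if a and b: o.append(tri(s,a[0]["pixel"],t,b[0]["pixel"]))
    print(*o)
st=ctrl.state();print(st["tcp_pos"],st["tcp_rot"],st["clock"],st["gripper_width"])
E
```

```text
pics
[ 0.1561 -0.7868  1.0009] [ 0.3197  0.6967 -0.6421] 46.64280082694791 282.7567451029534 209.78297113968495
[0.2519 0.0992 1.5164] [ 0.215   0.016  -0.9765] 44.52109431910377 277.4951138150494 218.3477265455406
hook [([211.4, 281.4], 0.9), ([301.4, 343.1], 0.35)] []
hook_grip [([184.7, 282.8], 0.78)] [([195.6, 246.9], 0.6)] (array([0.6061, 0.2083, 0.1763]), np.float64(0.008575828937089252))
hook_seat [([156.9, 287.9], 0.76)] [([177.3, 241.9], 0.65), ([154.7, 239.7], 0.16)] (array([0.6283, 0.2203, 0.2577]), np.float64(0.001611976980642673))
hook_tip [([183.0, 313.6], 0.77)] [([159.1, 240.0], 0.46)] (array([0.7243, 0.2436, 0.1247]), np.float64(0.007580778877160127))
rail [([302.1, 336.8], 0.55)] []
rail_mid [([150.5, 280.9], 0.8)] [([177.4, 227.9], 0.72), ([210.8, 375.2], 0.43)] (array([0.6237, 0.256 , 0.2582]), np.float64(8.96048821967962e-05))
rack [([321.8, 333.0], 0.67), ([212.3, 281.9], 0.57)] [([223.8, 365.6], 0.76)] (array([ 0.5982, -0.1447, -0.0093]), np.float64(0.003604159836559824))
disc_slice [([301.6, 336.4], 0.92)] [([219.9, 369.2], 0.57)] (array([ 0.5967, -0.1432,  0.
[... 428 characters left out ...]
x [([201.7, 198.7], 0.65), ([302.9, 324.4], 0.37)] [([266.7, 167.4], 0.95)] (array([0.4125, 0.4332, 0.0053]), np.float64(0.008197932350340895))
salt_mill [([251.7, 357.8], 0.88)] [([162.7, 312.3], 0.85)] (array([0.7708, 0.0328, 0.0118]), np.float64(0.005412645544349786))
cocoa [([187.2, 219.3], 0.79), ([210.7, 279.7], 0.16)] [([235.1, 151.4], 0.63), ([294.1, 235.1], 0.28)] (array([ 0.5029,  0.4974, -0.0069]), np.float64(0.006092434074370548))
teaspoon [([249.8, 194.5], 0.47)] [([199.3, 247.0], 0.21)] (array([0.4741, 0.2043, 0.0698]), np.float64(0.2807536073653143))
[0.1744 0.6002 0.4048] [[-0.9603  0.2791  0.    ]
 [ 0.2791  0.9603  0.0001]
 [ 0.      0.0001 -1.    ]] 1.7 0.08708734375255457
```

Run:
```python
import cv2
s=cv2.imread("pics/s0.png");t=cv2.imread("pics/t0.png")
cv2.imwrite("pics/s0c.png",cv2.resize(s[120:400,170:400],None,fx=2.1,fy=2.1,interpolation=3))
cv2.imwrite("pics/t0c.png",cv2.resize(t[120:320,120:420],None,fx=2.6,fy=2.6,interpolation=3))
```

```text
(no output)
```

View pics/s0c.png

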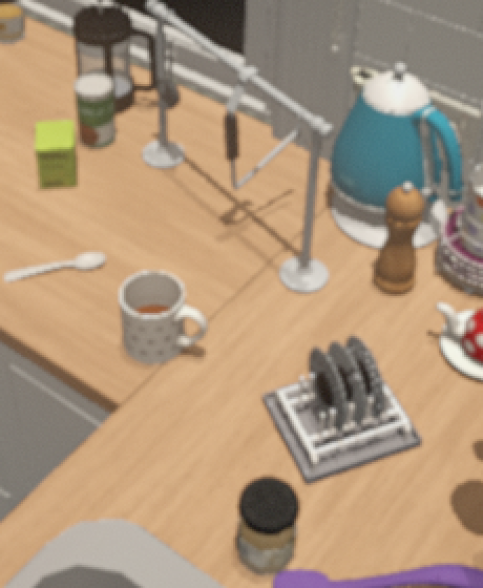

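View pics/t0c.png

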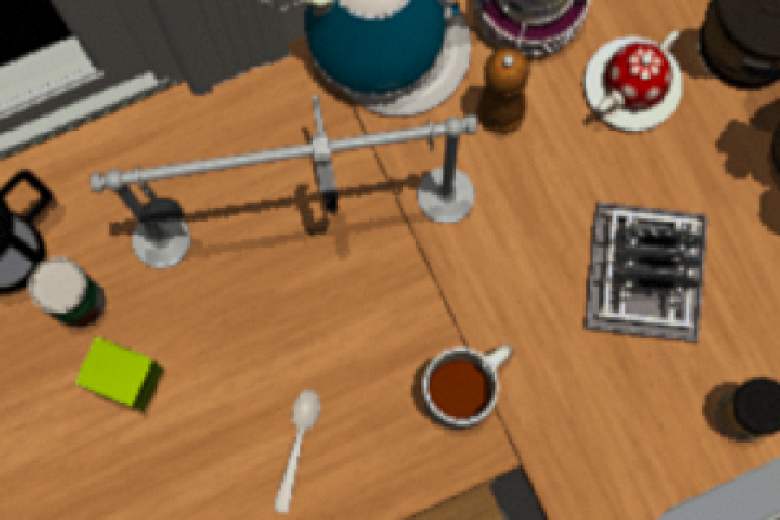

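The side view shows the hook hanging mid-rail with its rod pointing away, and the discs upright in the rack. The top view shows the bar from (158,190) to (302,168) and the rack plate from (350,199) to (388,250).

Run:
```python
from h import *
np.set_printoptions(precision=4,suppress=True)
s=grab_frame("side");t=grab_frame("top")
def onz(f,cr,z):
    o,d=ray(f,(cr[1],cr[0])); return o+d*(z-o[2])/d[2]
T=lambda u,v:(120+u/2.6,120+v/2.6)
S=lambda u,v:(170+u/2.1,120+v/2.1)
a=onz(t,T(98,181),.26);b=onz(t,T(473,125),.26);print("rail top",a,b,(a+b)/2,np.linalg.norm(a-b),np.arctan2(*(a-b)[[0,1]]))
a=onz(s,S(155,7),.26);b=onz(s,S(322,127),.26);print("rail side",a,b,(a+b)/2,np.linalg.norm(a-b),np.arctan2(*(a-b)[[0,1]]))
for z in(0,.01):
  P=[onz(t,T(*q),z)[:2] for q in((597,205),(706,214),(697,338),(586,328))]
  print("rack",z,P,np.mean(P,0),[np.linalg.norm(P[i]-P[i-1]) for i in range(4)])
  P=[onz(s,S(*q),z)[:2] for q in((265,397),(365,360),(420,440),(310,478))]
  print("rackS",z,P,np.mean(P,0),[np.linalg.norm(P[i]-P[i-1]) for i in range(4)])
for n in("disc_slice","disc_coarse","disc_fine"):
  for f in(s,t):
    for q in models.trace(n,f)[:1]:
      v,u=np.nonzero(q["region"]); print(n,f is s,q["confidence"],q["pixel"],u.min(),u.max(),v.min(),v.max(), "centre@.075",onz(f,(u.mean(),v.mean()),.075), cv2.minAreaRect(np.c_[u,v].astype(np.float32)))
for n in("honey_jar","mug","salt_mill"):
  for f in(s,t):
    for q in models.find_in(n,f)[:1]: print(n,q["confidence"],onz(f,q["pixel"][::-1],.05))
for n in("hook_seat","hook_tip","hook_grip","hook"):
    a=models.landmark_of(n,s);b=models.landmark_of(n,t)
    if a and b:print(n,tri(s,a[0]["pixel"],t,b[0]["pixel"]))
```

```text
rail top [0.5742 0.4293 0.26  ] [0.6659 0.0698 0.26  ] [0.62   0.2495 0.26  ] 0.3710607048277211 -0.24997313525859804
rail side [0.5783 0.4305 0.26  ] [0.6681 0.0851 0.26  ] [0.6232 0.2578 0.26  ] 0.3568783487476297 -0.2543054589852043
rack 0 [array([ 0.6674, -0.0896]), array([ 0.6687, -0.2177]), array([ 0.5207, -0.2141]), array([ 0.5202, -0.0863])] [ 0.5943 -0.1519] [np.float64(0.147242831947306), np.float64(0.12811430116359646), np.float64(0.14805374749441189), np.float64(0.12787875970401535)]
rackS 0 [array([ 0.5272, -0.0786]), array([ 0.6697, -0.074 ]), array([ 0.67  , -0.2071]), array([ 0.526 , -0.2035])] [ 0.5982 -0.1408] [np.float64(0.1249125365031098), np.float64(0.14264913030885656), np.float64(0.13309899909405895), np.float64(0.14400654706139218)]
rack 0.01 [array([ 0.6647, -0.0883]), array([ 0.6659, -0.2156]), array([ 0.5189, -0.2121]), array([ 0.5185, -0.085 ])] [ 0.592  -0.1503] [np.float64(0.14627184923748007), np.float64(0.12726946023201333), np.float64(0.1470774172578848), np.float64(0.12703547203435797)]
rackS 0.01 [array([ 0.5235, -0.0857]), array([ 0.6646, -0.0811]
[... 987 characters left out ...]
8516, 14.697578430175781), 74.05460357666016)
disc_fine False 0.7 [225.7, 372.7] 356 387 223 231 centre@.075 [ 0.5689 -0.1473  0.075 ] ((371.5, 227.0), (8.0, 31.0), 90.0)
honey_jar 0.97 [ 0.4327 -0.2648  0.05  ]
honey_jar 0.58 [ 0.4465 -0.2651  0.05  ]
mug 0.93 [0.427  0.0557 0.05  ]
mug 0.86 [0.4358 0.0516 0.05  ]
salt_mill 0.75 [0.7919 0.0603 0.05  ]
salt_mill 0.64 [0.7777 0.0389 0.05  ]
hook_seat (array([0.6257, 0.22  , 0.2681]), np.float64(0.015215405524120276))
hook_tip (array([0.7203, 0.2389, 0.1448]), np.float64(0.0017365547795395505))
hook_grip (array([0.6011, 0.2108, 0.1797]), np.float64(0.011981600935344214))
hook (array([0.61  , 0.2152, 0.0757]), np.float64(0.0005902108515064789))
```

```bash
cat >> h.py <<'E'
from scipy.spatial.transform import Rotation as Ro
def toolR(yaw,tilt):  # tool z tilted forward from down by tilt; tool y = hook y
    f=np.array([np.cos(yaw),np.sin(yaw),0]);y=np.array([-np.sin(yaw),np.cos(yaw),0])
    z=f*np.sin(tilt)-np.array([0,0,1])*np.cos(tilt); return np.c_[np.cross(y,z),y,z]
def row(pos,R,st=None):
    st=st or ctrl.state();R0=np.array(st["tcp_rot"])
    d=R0.T@(np.array(pos)-st["tcp_pos"])/.4; r=Ro.from_matrix(R0.T@R).as_rotvec()/(np.pi/2)
    return np.round(np.r_[d,r],4).tolist()
def grasp(): 
    st=ctrl.state();return np.array(st["tcp_pos"])+.164*np.array(st["tcp_rot"])[:,2]
E
python3 - <<'E'
from h import *
R=toolR(.24,np.radians(42));g=np.array([.604,.212,.175])
for b in(.1,):print(row(g-(.164+b)*R[:,2],R))
E
```

```text
[-0.9195, -0.8527, 0.0839, -0.1219, -0.4558, -0.3177]
```

>>> {"api": "servo_tool", "payload": {
  "series": [
    [[-0.92,-0.853,0.084,-0.122,-0.456,-0.318,0.2],[-0.92,-0.853,0.084,-0.122,-0.456,-0.318,0.2],[-0.92,-0.853,0.084,-0.122,-0.456,-0.318,0.2],[-0.92,-0.853,0.084,-0.122,-0.456,-0.318,0.2],[-0.92,-0.853,0.084,-0.122,-0.456,-0.318,0.2],[-0.92,-0.853,0.084,-0.122,-0.456,-0.318,0.2],[-0.92,-0.853,0.084,-0.122,-0.456,-0.318,0.2],[-0.92,-0.853,0.084,-0.122,-0.456,-0.318,0.2]]
  ]
}}

```text
clock: 3.6
tcp_pos: [0.38, 0.2559, 0.3779]
tcp_rot: [[-0.721, -0.239, 0.651], [-0.177, 0.971, 0.16], [-0.67, 0.0, -0.742]]
contact_force: [1.1, 0.3, 0.1]
gripper_width: 0.0524
grasp_force: 0.0
```

Run:
```python
from h import *
R=toolR(.24,np.radians(42));g=np.array([.604,.212,.175])
for b in(.1,):print(row(g-(.164+b)*R[:,2],R))
```

```text
[-0.0451, -0.2399, 0.0633, 0.0008, 0.0008, 0.0005]
```

>>> {"api": "servo_tool", "payload": {
  "series": [
    [[-0.045,-0.24,0.063,0,0,0,0.2],[-0.045,-0.24,0.063,0,0,0,0.2],[-0.045,-0.24,0.063,0,0,0,0.2],[-0.045,-0.24,0.063,0,0,0,0.2],[-0.045,-0.24,0.063,0,0,0,0.2]]
  ]
}}

```text
clock: 4.1
tcp_pos: [0.4315, 0.1729, 0.3715]
tcp_rot: [[-0.721, -0.24, 0.65], [-0.178, 0.971, 0.16], [-0.67, -0.0, -0.743]]
contact_force: [-0.1, 0.3, 0.3]
gripper_width: 0.0522
grasp_force: 0.0
```

Run:
```python
from h import *
np.set_printoptions(precision=4,suppress=True)
R=toolR(.24,np.radians(42));g=np.array([.604,.212,.175])
print(row(g-(.164)*R[:,2],R),ctrl.state()["tcp_pos"],grasp())
s=grab_frame("side");t=grab_frame("top")
for n in("hook_seat","hook_tip","hook_grip","hook"):
    a=models.landmark_of(n,s);b=models.landmark_of(n,t)
    if a and b:print(n,tri(s,a[0]["pixel"],t,b[0]["pixel"]),a[0]["confidence"],b[0]["confidence"])
i=lambda f,a,b,c,d:cv2.resize(f["pixels"][a:b,c:d],(390,420),interpolation=3)
cv2.imwrite("pics/p1.png",np.hstack([i(s,90,230,220,350),i(t,110,250,180,310)]))
for n,X in(("grip",g),("fingertip",grasp())):print(n,proj(s,X),proj(t,X))
```

```text
[0.0003, -0.008, 0.251, 0.0008, 0.0004, 0.001] [0.4315 0.1729 0.3715] [0.5381 0.1993 0.2497]
hook_seat (array([0.6322, 0.2137, 0.255 ]), np.float64(0.011985893608324236)) 0.87 0.77
hook_tip (array([0.7175, 0.24  , 0.1399]), np.float64(0.005042299183842916)) 0.67 0.51
hook_grip (array([0.6069, 0.2131, 0.1772]), np.float64(0.013917843221192069)) 0.86 0.76
hook (array([0.6147, 0.2136, 0.0671]), np.float64(0.002291398136907607)) 0.91 0.7
grip (np.float64(184.90270433744877), np.float64(280.09052435621555)) (np.float64(194.86749068959273), np.float64(246.007638650075))
fingertip (np.float64(170.9325799378914), np.float64(259.98906434143714)) (np.float64(212.58168060385208), np.float64(247.0285281647747))
```

View pics/p1.png

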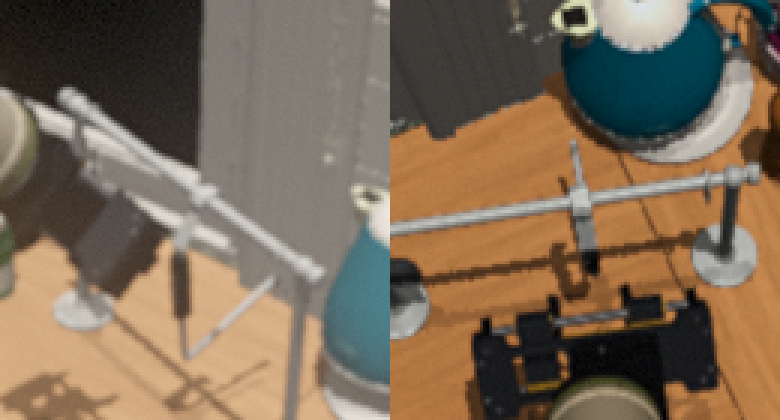

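The side view has the grip at pixel (185,280), and the top view has it between the open fingers at (193,246). Both match the planned grasp point.

>>> {"api": "servo_tool", "payload": {
  "series": [
    [[0,-0.008,0.05,0,0,0,0.2],[0,-0.008,0.1,0,0,0,0.2],[0,-0.008,0.15,0,0,0,0.2],[0,-0.008,0.19,0,0,0,0.2],[0,-0.008,0.22,0,0,0,0.2],[0,-0.008,0.24,0,0,0,0.2],[0,-0.008,0.251,0,0,0,0.2],[0,-0.008,0.251,0,0,0,0.0]]
  ]
}}

```text
clock: 5.4
tcp_pos: [0.498, 0.1848, 0.2965]
tcp_rot: [[-0.722, -0.238, 0.65], [-0.177, 0.971, 0.159], [-0.669, -0.001, -0.743]]
contact_force: [-0.3, -1.1, -0.0]
gripper_width: 0.0495
grasp_force: 0.0
```

>>> {"api": "servo_tool", "payload": {
  "series": [
    [[0,0,0,0,0,0,-0.3],[0,0,0,0,0,0,-0.5],[0,0,0,0,0,0,-0.6],[0,0,0,0,0,0,-1],[0,0,0,0,0,0,-1],[0,0,0,0,0,0,-1]]
  ],
  "newtons": 40
}}

```text
clock: 6.0
tcp_pos: [0.498, 0.1848, 0.2969]
tcp_rot: [[-0.721, -0.238, 0.65], [-0.177, 0.971, 0.16], [-0.67, 0.0, -0.743]]
contact_force: [0.6, -0.6, 0.9]
gripper_width: 0.0137
grasp_force: 39.9
```

Run:
```python
from h import *
np.set_printoptions(precision=4,suppress=True)
print(grasp(),ctrl.state()["gripper_width"])
s=grab_frame("side");t=grab_frame("top")
for n in("hook_seat","hook_tip","hook_grip","hook"):
    a=models.landmark_of(n,s);b=models.landmark_of(n,t)
    if a and b:print(n,tri(s,a[0]["pixel"],t,b[0]["pixel"]),a[0]["confidence"],b[0]["confidence"])
i=lambda f,a,b,c,d:cv2.resize(f["pixels"][a:b,c:d],(390,420),interpolation=3)
cv2.imwrite("pics/p2.png",np.hstack([i(s,110,250,220,350),i(t,110,250,180,310)]))
```

```text
[0.6047 0.2109 0.1751] 0.01369205433483217
hook_tip (array([0.7188, 0.2409, 0.143 ]), np.float64(0.006831166156517752)) 0.45 0.54
hook (array([0.6097, 0.2158, 0.0684]), np.float64(0.0030769007815474197)) 0.54 0.44
```

View pics/p2.png

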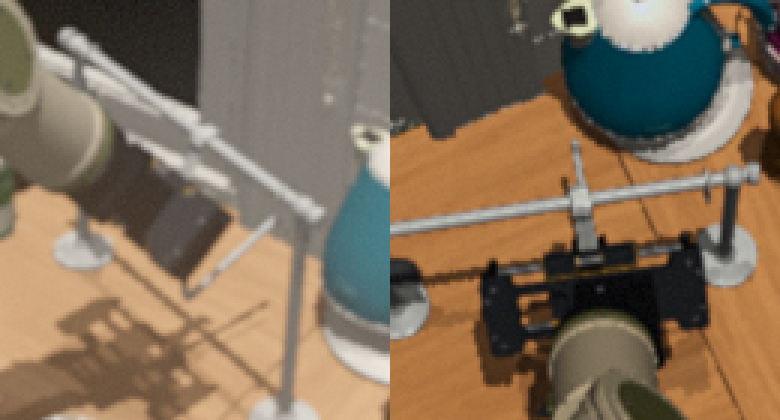

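Grip is holding at 13.7 mm with the hook still seated. Next I lift 45 mm and draw back 140 mm.

>>> {"api": "servo_tool", "payload": {
  "series": [
    [[-0.025,0,-0.028,0,0,0,-1],[-0.05,0,-0.056,0,0,0,-1],[-0.075,0,-0.084,0,0,0,-1],[-0.075,0,-0.084,0,0,0,-1],[-0.011,0,-0.142,0,0,0,-1],[0.054,0,-0.2,0,0,0,-1],[0.119,0,-0.26,0,0,0,-1],[0.184,0,-0.318,0,0,0,-1]]
  ]
}}

```text
clock: 7.3
tcp_pos: [0.3606, 0.151, 0.3407]
tcp_rot: [[-0.722, -0.238, 0.649], [-0.178, 0.971, 0.158], [-0.668, -0.001, -0.744]]
contact_force: [-1.0, 0.5, -1.3]
gripper_width: 0.0135
grasp_force: 39.9
```

Run:
```python
from h import *
np.set_printoptions(precision=4,suppress=True)
g=grasp();st=ctrl.state();print(g,st["tcp_pos"],st["contact_force"],st["joint_positions"],st["gripper_width"])
# rack pose: hook rod pitch +3deg up => tilt 42-24+3=21
R0=toolR(.24,np.radians(42))
R=toolR(-.015,np.radians(21))
up=toolR(.11,np.radians(32))
m=np.array([.44,.05,.26]); print("mid",row(m-.164*up[:,2],up))
def P(tipx):  # rack-frame x of tip -> grasp pos, rod horiz axis at z
    p=np.radians(3);c,s=np.cos(p),np.sin(p)
    gx=lambda x,z:np.array([x*c-z*s,x*s+z*c])
    tip=gx(.130,.0);mid=gx(.07,0);gr=gx(.033,.090)
    fx=tipx-tip[0]; return np.array([.5945+fx+gr[0],-.146,.074-mid[1]+gr[1]])
q=P(-.050);print(q,row(q-.164*R[:,2],R)); print(P(.055))
s=grab_frame("side");t=grab_frame("top")
for n in("hook_seat","hook_tip","hook_grip","hook"):
    a=models.landmark_of(n,s);b=models.landmark_of(n,t)
    if a and b:print(n,tri(s,a[0]["pixel"],t,b[0]["pixel"]),a[0]["confidence"],b[0]["confidence"])
```

```text
[0.4671 0.1769 0.2187] [0.3606 0.151  0.3407] [-1.0371  0.4517 -1.3451] [-0.9845 -0.4411  0.2942  2.4062  0.7764  0.6028  0.609 ] 0.013486767849276247
mid [-0.0358, -0.2644, -0.1637, 0.0493, 0.1105, 0.067]
[ 0.4429 -0.146   0.1619] [0.1321, -0.7329, -0.0313, 0.0846, 0.2316, 0.1399]
[ 0.5479 -0.146   0.1619]
hook_seat (array([0.4894, 0.1813, 0.3066]), np.float64(0.007239784066607288)) 0.79 0.79
hook_tip (array([0.6359, 0.2726, 0.137 ]), np.float64(0.050104811700259204)) 0.57 0.64
hook (array([0.4764, 0.181 , 0.1215]), np.float64(0.006402751528329402)) 0.52 0.75
```

Run:
```python
from h import *
up=toolR(.11,np.radians(32))
m=np.array([.48,.03,.26]); print("mid",row(m-.164*up[:,2],up))
```

```text
mid [-0.0937, -0.3371, -0.1083, 0.0496, 0.1107, 0.0665]
```

>>> {"api": "servo_tool", "payload": {
  "series": [
    [[-0.08,-0.03,-0.09,0.004,0.01,0.006,-1],[-0.094,-0.1,-0.108,0.015,0.033,0.02,-1],[-0.094,-0.17,-0.108,0.025,0.055,0.033,-1],[-0.094,-0.24,-0.108,0.035,0.08,0.047,-1],[-0.094,-0.3,-0.108,0.045,0.1,0.06,-1],[-0.094,-0.337,-0.108,0.05,0.11,0.067,-1],[-0.094,-0.337,-0.108,0.05,0.11,0.067,-1]]
  ]
}}

```text
clock: 8.5
tcp_pos: [0.394, 0.0188, 0.3993]
tcp_rot: [[-0.843, -0.106, 0.528], [-0.089, 0.994, 0.057], [-0.531, 0.001, -0.848]]
contact_force: [-0.1, 0.6, -1.9]
gripper_width: 0.0136
grasp_force: 39.9
```

Run:
```python
from h import *
R=toolR(-.015,np.radians(21))
for q in([.45,-.146,.25],[.4429,-.146,.1619]):
  print(row(np.array(q)-.164*R[:,2],R))
print(ctrl.state()["joint_positions"],grasp())
```

```text
[0.0373, -0.4067, -0.035, 0.0349, 0.1227, 0.0687]
[0.1692, -0.405, 0.1423, 0.0349, 0.1227, 0.0687]
[-0.70107647 -0.48378862  0.39146796  2.24904127  0.38847338  0.81769175
  1.18482248] [0.48056575 0.02807826 0.26030394]
```

>>> {"api": "servo_tool", "payload": {
  "series": [
    [[0.01,-0.09,-0.01,0.008,0.03,0.017,-1],[0.02,-0.18,-0.02,0.016,0.06,0.034,-1],[0.03,-0.27,-0.03,0.024,0.09,0.051,-1],[0.037,-0.36,-0.035,0.035,0.123,0.069,-1],[0.037,-0.405,-0.035,0.035,0.123,0.069,-1],[0.037,-0.405,-0.035,0.035,0.123,0.069,-1]]
  ]
}}

```text
clock: 9.1
tcp_pos: [0.3915, -0.1444, 0.4034]
tcp_rot: [[-0.933, 0.015, 0.359], [0.014, 1.0, -0.006], [-0.359, -0.0, -0.933]]
contact_force: [-0.1, -0.4, -0.4]
gripper_width: 0.0136
grasp_force: 39.9
```

Run:
```python
from h import *
R=toolR(-.015,np.radians(21))
for q in([.4429,-.146,.1619],):
  print(row(np.array(q)-.164*R[:,2],R))
print(ctrl.state()["joint_positions"],grasp())
```

```text
[0.0966, -0.0019, 0.1995, -0.0002, 0.0006, 0.0002]
[-0.57426082 -0.44051477  0.67420464  2.12830562  0.28323655  1.00624631
  1.5492576 ] [ 0.45045168 -0.14538213  0.25032276]
```

>>> {"api": "servo_tool", "payload": {
  "series": [
    [[0.025,-0.002,0.05,0,0,0,-1],[0.05,-0.002,0.1,0,0,0,-1],[0.07,-0.002,0.15,0,0,0,-1],[0.09,-0.002,0.185,0,0,0,-1],[0.097,-0.002,0.2,0,0,0,-1],[0.097,-0.002,0.2,0,0,0,-1],[0.097,-0.002,0.2,0,0,0,-1]]
  ]
}}

```text
clock: 9.8
tcp_pos: [0.3841, -0.1432, 0.3153]
tcp_rot: [[-0.933, 0.011, 0.36], [0.01, 1.0, -0.004], [-0.36, -0.0, -0.933]]
contact_force: [0.0, -0.9, -1.6]
gripper_width: 0.0135
grasp_force: 39.9
```

Run:
```python
from h import *
np.set_printoptions(precision=4,suppress=True)
R=toolR(-.015,np.radians(21))
print(row(np.array([.4429,-.146,.1619])-.164*R[:,2],R),ctrl.state()["joint_positions"],grasp(),ctrl.state()["contact_force"])
s=grab_frame("side");t=grab_frame("top")
for n in("hook_tip","hook","disc_fine","disc_slice","disc_coarse"):
    a=models.landmark_of(n,s);b=models.landmark_of(n,t)
    print(n,*[(np.round(r[0]["pixel"],1),r[0]["confidence"]) for r in(a,b) if r])
    if a and b:print(n,tri(s,a[0]["pixel"],t,b[0]["pixel"]))
i=lambda f,a,b,c,d:cv2.resize(f["pixels"][a:b,c:d],(390,420),interpolation=3)
cv2.imwrite("pics/p3.png",np.hstack([i(s,250,350,285,378),i(t,180,280,325,418)]))
for X in([.5445,-.146,.078],[.5705,-.146,.075],[.5945,-.146,.075],[.6185,-.146,.075]):print(proj(s,X),proj(t,X))
```

```text
[0.0001, -0.0049, 0.0007, 0.0007, 0.0008, 0.0023] [-0.6009 -0.3737  0.7719  2.2716  0.2775  0.791   1.582 ] [ 0.4431 -0.1439  0.1623] [ 0.0404 -0.9362 -1.5622]
hook_tip (array([304.6, 317.3]), 0.72) (array([236. , 366.4]), 0.63)
hook_tip (array([ 0.5476, -0.1369,  0.0726]), np.float64(0.010402497757227144))
hook (array([324.9, 263.5]), 0.58)
disc_fine (array([305.1, 325. ]), 0.94) (array([234.4, 149.9]), 0.73)
disc_fine (array([ 0.8138,  0.6145, -0.8616]), np.float64(0.4135566245409605))
disc_slice (array([303.6, 334.4]), 0.92) (array([219.8, 371.1]), 0.8)
disc_slice (array([ 0.5934, -0.1474,  0.0681]), np.float64(0.0025195965526304525))
disc_coarse (array([299.4, 343.6]), 0.68) (array([212., 375.]), 0.82)
disc_coarse (array([ 0.6136, -0.1547,  0.0828]), np.float64(0.0017872035729075957))
(np.float64(306.8769016260788), np.float64(315.9136778800188)) (np.float64(235.29160659578972), np.float64(370.4836775657127))
(np.float64(304.374005536188), np.float64(325.48418937995865)) (np.float64(226.61062797463165), np.float64(370.7897385014535))
(np.float64(301.36598965335975), np.float64(334.2737874446954)) (np.float64(218.47941291864214), np.float64(371.2445830423244))
(np.float64(298.3968040804667), np.float64(342.9499210762794)) (np.float64(210.40481587971396), np.float64(371.6962604801488))
```

View pics/p3.png

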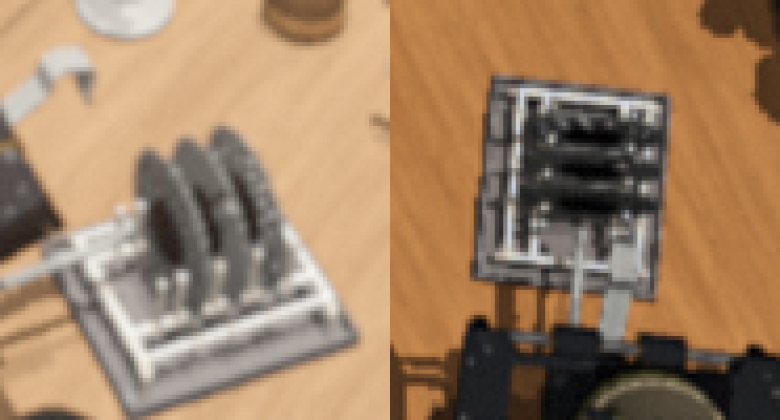

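Run:
```python
from h import *
np.set_printoptions(precision=4,suppress=True)
s=grab_frame("side")
def ony(f,c,r,y):
    o,d=ray(f,(r,c)); return o+d*(y-o[1])/d[1]
for c,r in((285,250+283/4.2),(305,250+238/4.2),(317.5,304),(263.5,324.9)):print(ony(s,c,r,-.145))
# disc outlines from trace: ellipse centres on plane y
for n in("disc_fine","disc_slice","disc_coarse"):
    q=models.trace(n,s)[0]["region"];v,u=np.nonzero(q)
    print(n,u.min(),u.max(),v.min(),v.max(),ony(s,u.mean(),v.mean(),-.146))
R=toolR(-.015,np.radians(18.0))
g=np.array([.4429+.0047,-.147,.072+.090]);print(row(g-.164*R[:,2],R))
```

```text
[ 0.4643 -0.145   0.0768]
[ 0.5153 -0.145   0.0916]
[ 0.5487 -0.145   0.0856]
[ 0.4101 -0.145   0.0761]
disc_fine 316 334 285 324 [ 0.5697 -0.146   0.0782]
disc_slice 327 342 283 320 [ 0.5972 -0.146   0.0791]
disc_coarse 335 352 280 317 [ 0.6236 -0.146   0.0778]
[-0.0341, -0.0063, 0.004, 0.0006, 0.0335, 0.0019]
```

>>> {"api": "servo_tool", "payload": {
  "series": [
    [[-0.017,-0.006,0.002,0,0.017,0.002,-1],[-0.034,-0.006,0.004,0,0.034,0.002,-1],[-0.034,-0.006,0.004,0,0.034,0.002,-1],[-0.034,-0.006,0.004,0,0.034,0.002,-1]]
  ]
}}

```text
clock: 11.0
tcp_pos: [0.3973, -0.146, 0.3179]
tcp_rot: [[-0.951, 0.015, 0.308], [0.014, 1.0, -0.004], [-0.308, 0.0, -0.951]]
contact_force: [-0.3, 0.5, -2.2]
gripper_width: 0.0136
grasp_force: 39.9
```

Run:
```python
from h import *
R=toolR(-.015,np.radians(18.0))
for a in(.03,.11):
  g=np.array([.4476+a,-.147-.015*a,.1615]);print(row(g-.164*R[:,2],R))
print(grasp(),ctrl.state()["contact_force"])
```

```text
[-0.0702, -0.0006, 0.0239, 0.0002, -0.0008, 0.0002]
[-0.2605, -0.0007, 0.0855, 0.0002, -0.0008, 0.0002]
[ 0.44772943 -0.14672234  0.16190184] [-0.28352322  0.47272535 -2.17923342]
```

>>> {"api": "servo_tool", "payload": {
  "series": [
    [[-0.02,0,0.007,0,0,0,-1],[-0.035,0,0.0125,0,0,0,-1],[-0.05,0,0.0175,0,0,0,-1],[-0.065,0,0.022,0,0,0,-1],[-0.08,0,0.027,0,0,0,-1],[-0.095,0,0.0315,0,0,0,-1],[-0.105,0,0.035,0,0,0,-1],[-0.105,0,0.035,0,0,0,-1]]
  ]
}}

```text
clock: 11.8
tcp_pos: [0.4416, -0.1467, 0.3176]
tcp_rot: [[-0.951, 0.015, 0.308], [0.014, 1.0, -0.004], [-0.308, 0.0, -0.951]]
contact_force: [-0.5, -0.5, -1.7]
gripper_width: 0.014
grasp_force: 39.9
```

Run:
```python
from h import *
np.set_printoptions(precision=4,suppress=True)
R=toolR(-.015,np.radians(18.0))
for a in(.11,):
  g=np.array([.4476+a,-.147-.015*a,.1615]);print(row(g-.164*R[:,2],R))
print(grasp(),ctrl.state()["contact_force"])
s=grab_frame("side");t=grab_frame("top")
for n in("disc_fine","disc_slice","disc_coarse"):
    a=models.trace(n,s);v,u=np.nonzero(a[0]["region"]);print(n,u.min(),u.max(),v.min(),v.max())
i=lambda f,a,b,c,d:cv2.resize(f["pixels"][a:b,c:d],(390,420),interpolation=3)
cv2.imwrite("pics/p4.png",np.hstack([i(s,265,335,300,365),i(t,180,280,325,418)]))
```

```text
[-0.1552, -0.0006, 0.0506, 0.0002, -0.0005, 0.0001]
[ 0.4922 -0.1474  0.1616] [-0.4724 -0.5091 -1.6964]
disc_fine 319 334 285 324
disc_slice 325 343 282 321
disc_coarse 334 352 280 317
```

View pics/p4.png

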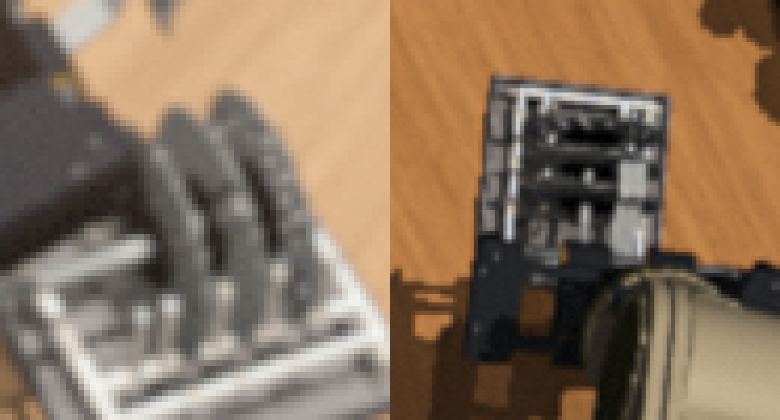

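The rod has passed the first disc: it shows between discs 1 and 2 at about pixel (222,372) in the top view. The discs haven't moved and there is no contact force, so I continue.

>>> {"api": "servo_tool", "payload": {
  "series": [
    [[-0.02,0,0.0065,0,0,0,-1],[-0.04,0,0.013,0,0,0,-1],[-0.06,0,0.0195,0,0,0,-1],[-0.08,0,0.026,0,0,0,-1],[-0.1,0,0.0325,0,0,0,-1],[-0.12,0,0.039,0,0,0,-1],[-0.14,0,0.0455,0,0,0,-1],[-0.155,0,0.0505,0,0,0,-1]]
  ]
}}

```text
clock: 12.85
tcp_pos: [0.5067, -0.1476, 0.3175]
tcp_rot: [[-0.951, 0.015, 0.308], [0.014, 1.0, -0.004], [-0.308, 0.001, -0.951]]
contact_force: [0.3, -0.2, -1.5]
gripper_width: 0.0135
grasp_force: 39.9
```

Run:
```python
from h import *
np.set_printoptions(precision=4,suppress=True)
print(grasp(),ctrl.state()["contact_force"])
# pitch up 6deg about rod mid (hook .068,0) and lift
g0=grasp();yaw=-.015
def pose(dz,p):
    v=np.array([.033-.068,.090]);c,s=np.cos(p),np.sin(p);w=np.array([c*v[0]-s*v[1],s*v[0]+c*v[1]])-v
    R=toolR(yaw,np.radians(18)+p); g=g0+[w[0],yaw*w[0],w[1]+dz]; return row(g-.164*R[:,2],R)
for dz,p in((0,4),(.015,4),(.08,6),(.17,8)):print(dz,pose(dz,np.radians(p)))
s=grab_frame("side");t=grab_frame("top")
for n in("disc_fine","disc_slice","disc_coarse"):
    a=models.trace(n,s);v,u=np.nonzero(a[0]["region"]);print(n,u.min(),u.max(),v.min(),v.max())
for n in["hook_tip"]:
    a=models.landmark_of(n,s);b=models.landmark_of(n,t);print(a[:1],b[:1])
i=lambda f,a,b,c,d:cv2.resize(f["pixels"][a:b,c:d],(390,420),interpolation=3)
cv2.imwrite("pics/p5.png",np.hstack([i(s,265,335,300,365),i(t,180,280,325,418)]))
```

```text
[ 0.5573 -0.1482  0.1614] [ 0.2949 -0.1996 -1.4594]
0 [0.0457, 0.0004, 0.0026, 0.0007, -0.0449, 0.0001]
0.015 [0.0341, 0.0005, -0.0331, 0.0007, -0.0449, 0.0001]
0.08 [0.0066, 0.0006, -0.1852, 0.0007, -0.0671, 0.0001]
0.17 [-0.0403, 0.0009, -0.396, 0.0007, -0.0893, 0.0]
disc_fine 321 334 303 324
disc_slice 333 344 296 321
disc_coarse 343 352 293 318
[] [{'pixel': [200.5, 373.8], 'confidence': 0.72}]
```

View pics/p5.png

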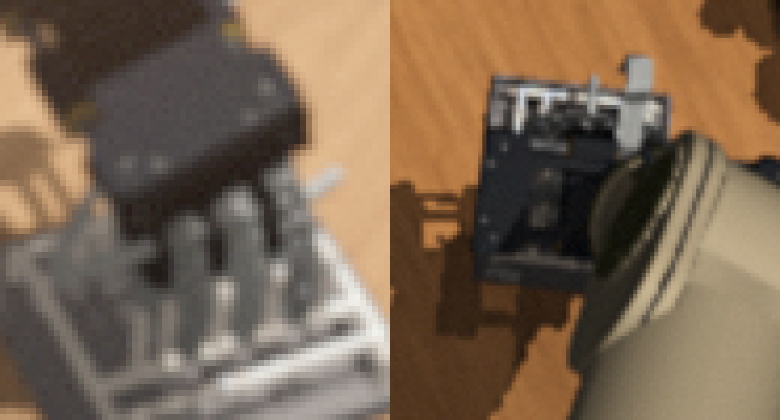

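The rod tip sticks out past the third disc, at side pixel (295,356), so all three are threaded. Next I pitch it up slightly and lift straight.

>>> {"api": "servo_tool", "payload": {
  "series": [
    [[0.023,0,0.001,0,-0.022,0,-1],[0.0457,0,0.0026,0,-0.045,0,-1],[0.038,0,-0.021,0,-0.045,0,-1],[0.03,0,-0.045,0,-0.047,0,-1],[0.026,0,-0.07,0,-0.05,0,-1],[0.021,0,-0.1,0,-0.054,0,-1],[0.015,0,-0.14,0,-0.06,0,-1],[0.0066,0,-0.185,0,-0.067,0,-1]]
  ]
}}

```text
clock: 14.0
tcp_pos: [0.4802, -0.1476, 0.3872]
tcp_rot: [[-0.914, 0.015, 0.406], [0.015, 1.0, -0.005], [-0.406, 0.002, -0.914]]
contact_force: [-0.3, 0.6, -2.6]
gripper_width: 0.0138
grasp_force: 39.9
```

Run:
```python
from h import *
np.set_printoptions(precision=4,suppress=True)
print(grasp(),ctrl.state()["contact_force"])
s=grab_frame("side");t=grab_frame("top")
for n in("disc_fine","disc_slice","disc_coarse"):
  for f in(s,t):
    a=models.trace(n,f)
    if a:v,u=np.nonzero(a[0]["region"]);print(n,a[0]["confidence"],u.min(),u.max(),v.min(),v.max())
i=lambda f,a,b,c,d:cv2.resize(f["pixels"][a:b,c:d],(390,420),interpolation=3)
cv2.imwrite("pics/p6.png",np.hstack([i(s,225,335,280,382),i(t,160,280,315,426)]))
```

```text
[ 0.5468 -0.1484  0.2373] [-0.3362  0.6322 -2.6485]
disc_fine 0.72 322 337 279 306
disc_slice 0.6 332 347 274 303
disc_slice 0.41 364 373 209 212
disc_coarse 0.87 341 357 267 299
disc_coarse 0.54 361 394 200 209
```

View pics/p6.png

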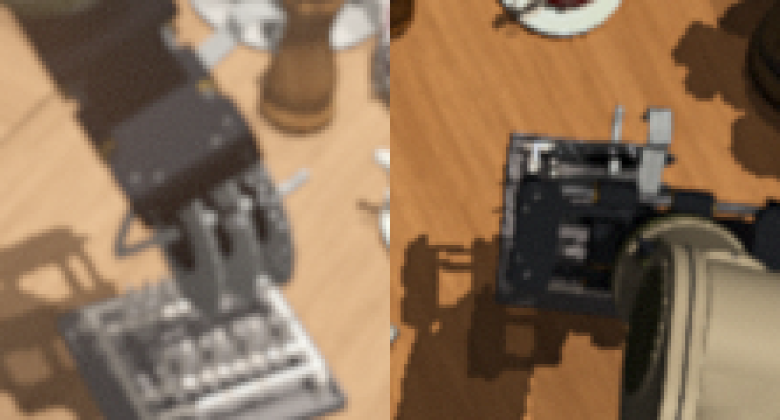

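All three discs are up on the rod and the rack is empty. Next I lift higher to clear the mug and go to the rail.

```bash
cat >> h.py <<'E'
def W(g,yaw,pitch,st=None):
    R=toolR(yaw,np.radians(18+pitch)); return row(np.array(g)-.164*R[:,2],R,st)
E
python3 - <<'E'
from h import *
for a in(([.53,-.14,.305],-.01,10),([.48,-.08,.31],.05,12)):print(W(*a))
E
```

```text
[-0.0007, 0.0193, -0.1739, -0.001, -0.0458, -0.003]
[0.1245, 0.155, -0.2353, -0.0183, -0.0679, -0.037]
```

>>> {"api": "servo_tool", "payload": {
  "series": [
    [[0,0,-0.05,0,-0.012,0,-1],[0,0.005,-0.1,0,-0.025,0,-1],[0,0.012,-0.14,0,-0.035,-0.001,-1],[0,0.02,-0.174,-0.001,-0.046,-0.003,-1],[0.03,0.052,-0.19,-0.005,-0.051,-0.011,-1],[0.06,0.085,-0.205,-0.01,-0.056,-0.02,-1],[0.095,0.12,-0.22,-0.014,-0.062,-0.028,-1],[0.125,0.155,-0.235,-0.018,-0.068,-0.037,-1]]
  ]
}}

```text
clock: 15.2
tcp_pos: [0.3974, -0.0835, 0.4519]
tcp_rot: [[-0.864, -0.051, 0.5], [-0.044, 0.999, 0.026], [-0.501, 0.0, -0.866]]
contact_force: [-0.2, 0.7, -1.6]
gripper_width: 0.014
grasp_force: 39.9
```

Run:
```python
from h import *
for a in(([.475,.04,.31],.13,14),([.462,.195,.29],.238,15)):print(W(*a))
print(grasp(),ctrl.state()["joint_positions"],ctrl.state()["contact_force"])
```

```text
[0.0098, 0.2812, 0.0025, -0.0258, -0.0217, -0.0432]
[0.0502, 0.6455, 0.0414, -0.0622, -0.0327, -0.1015]
[ 0.47944484 -0.07926541  0.3099359 ] [-0.50382131 -0.4882229   0.45795493  2.12146027  0.2496438   0.94382712
  1.49176823] [-0.16247655  0.69009343 -1.56939719]
```

>>> {"api": "servo_tool", "payload": {
  "series": [
    [[0.003,0.06,0.001,-0.006,-0.005,-0.01,-1],[0.005,0.14,0.001,-0.013,-0.01,-0.021,-1],[0.008,0.22,0.002,-0.02,-0.016,-0.033,-1],[0.015,0.3,0.005,-0.028,-0.022,-0.045,-1],[0.024,0.39,0.014,-0.037,-0.025,-0.06,-1],[0.033,0.48,0.024,-0.046,-0.028,-0.075,-1],[0.042,0.57,0.033,-0.055,-0.03,-0.09,-1],[0.05,0.645,0.041,-0.062,-0.033,-0.1,-1]]
  ]
}}

```text
clock: 16.0
tcp_pos: [0.3757, 0.1749, 0.4271]
tcp_rot: [[-0.816, -0.234, 0.529], [-0.196, 0.972, 0.128], [-0.544, 0.0, -0.839]]
contact_force: [1.0, -0.7, -1.8]
gripper_width: 0.0137
grasp_force: 39.9
```

Run:
```python
from h import *
for a in(([.462,.195,.29],.238,15),([.4604,.1967,.2254],.238,15)):print(W(*a))
print(grasp(),ctrl.state()["joint_positions"],ctrl.state()["contact_force"])
```

```text
[0.0009, -0.0019, -0.0019, -0.0002, -0.0003, -0.0009]
[0.0913, 0.0031, 0.132, -0.0002, -0.0003, -0.0009]
[0.46248643 0.19586396 0.28953341] [-0.59086541 -0.3534771  -0.03292915  2.15045755  0.26867198  0.82234987
  1.0516343 ] [ 0.99405152 -0.72154876 -1.76531575]
```

>>> {"api": "servo_tool", "payload": {
  "series": [
    [[0.018,0.001,0.026,0,0,0,-1],[0.036,0.002,0.053,0,0,0,-1],[0.055,0.003,0.079,0,0,0,-1],[0.073,0.003,0.106,0,0,0,-1],[0.091,0.003,0.132,0,0,0,-1],[0.091,0.003,0.132,0,0,0,-1],[0.091,0.003,0.132,0,0,0,-1]]
  ]
}}

```text
clock: 16.7
tcp_pos: [0.3744, 0.1734, 0.3642]
tcp_rot: [[-0.815, -0.232, 0.531], [-0.194, 0.973, 0.127], [-0.546, 0.0, -0.838]]
contact_force: [1.0, 0.9, -2.3]
gripper_width: 0.0134
grasp_force: 39.9
```

Run:
```python
from h import *
np.set_printoptions(precision=4,suppress=True)
fw=np.array([.972,.236,0]);seat=np.array([.6266,.237,.2614])
off=-.041*fw+[0,0,-.081]
for r,l in((.13,.045),(.0,.045),(0,0)):print(W(seat-r*fw+off+[0,0,l],.238,15))
g=grasp();print(g,ctrl.state()["contact_force"],"exp seat",g-off)
s=grab_frame("side");t=grab_frame("top")
for n in("hook_seat","hook_tip","hook"):
    a=models.landmark_of(n,s);b=models.landmark_of(n,t)
    print(n,*[(np.round(r[0]["pixel"],1),r[0]["confidence"]) for r in(a,b) if r])
    if a and b:print(n,tri(s,a[0]["pixel"],t,b[0]["pixel"]))
print("exp px",proj(s,g-off),proj(t,g-off))
i=lambda f,a,b,c,d:cv2.resize(f["pixels"][a:b,c:d],(390,420),interpolation=3)
cv2.imwrite("pics/p7.png",np.hstack([i(s,110,270,200,349),i(t,130,270,180,310)]))
```

```text
[0.0023, 0.0058, 0.0023, -0.0013, 0.0008, -0.0023]
[-0.2701, 0.0072, 0.1797, -0.0013, 0.0008, -0.0023]
[-0.2087, 0.0072, 0.2739, -0.0013, 0.0008, -0.0023]
[0.4614 0.1942 0.2268] [ 0.9886  0.9449 -2.2945] exp seat [0.5013 0.2039 0.3078]
hook_seat (array([154.7, 249.4]), 0.71) (array([225.3, 242.5]), 0.54)
hook_seat (array([0.5017, 0.1995, 0.3067]), np.float64(0.016864397924063933))
hook_tip (array([186.1, 266.7]), 0.47) (array([207.1, 239.5]), 0.67)
hook_tip (array([0.5693, 0.2262, 0.1706]), np.float64(0.00034019639535140387))
hook (array([215.2, 232.4]), 0.56) (array([255. , 246.3]), 0.49)
hook (array([0.4516, 0.1968, 0.1232]), np.float64(0.0066048486069628515))
exp px (np.float64(154.25601060489555), np.float64(245.43676466533353)) (np.float64(221.8695855106864), np.float64(241.74889956290826))
```

View pics/p7.png

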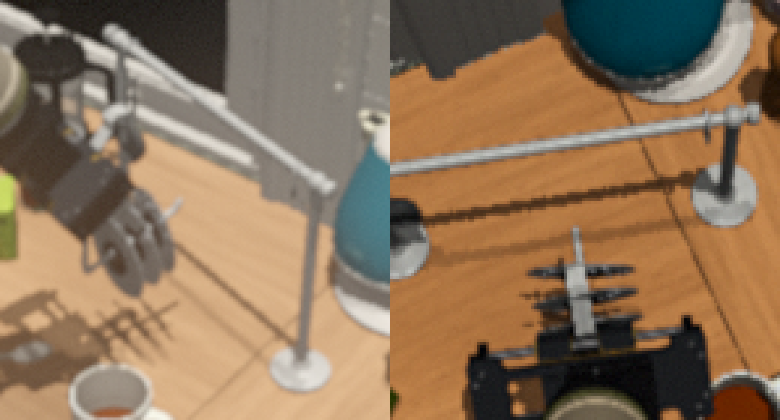

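The discs hang as a stack on the rod behind the rail, and the measured seat agrees with the expected one to a few mm. I move forward over the bar.

>>> {"api": "servo_tool", "payload": {
  "series": [
    [[-0.035,0.006,0.025,0,0,0,-1],[-0.075,0.006,0.052,0,0,0,-1],[-0.115,0.006,0.078,0,0,0,-1],[-0.155,0.007,0.104,0,0,0,-1],[-0.195,0.007,0.13,0,0,0,-1],[-0.23,0.007,0.153,0,0,0,-1],[-0.255,0.007,0.17,0,0,0,-1],[-0.27,0.007,0.18,0,0,0,-1]]
  ]
}}

```text
clock: 17.9
tcp_pos: [0.5005, 0.2068, 0.3628]
tcp_rot: [[-0.815, -0.232, 0.531], [-0.194, 0.973, 0.127], [-0.546, 0.0, -0.838]]
contact_force: [-0.3, -1.0, -2.6]
gripper_width: 0.0138
grasp_force: 39.9
```

>>> {"api": "servo_tool", "payload": {
  "series": [
    [[0,0,0,0,0,0,-1],[0,0,0,0,0,0,-1]]
  ]
}}

```text
clock: 18.1
tcp_pos: [0.4995, 0.2066, 0.3628]
tcp_rot: [[-0.815, -0.232, 0.531], [-0.195, 0.973, 0.127], [-0.546, 0.0, -0.838]]
contact_force: [0.7, 0.8, -1.5]
gripper_width: 0.0137
grasp_force: 39.9
```

Run:
```python
from h import *
np.set_printoptions(precision=4,suppress=True)
fw=np.array([.972,.236,0]);seat=np.array([.6266,.237,.2614])
off=-.041*fw+[0,0,-.081]
for r,l in((.0,.045),(0,.01),(0,0)):print(W(seat-r*fw+off+[0,0,l],.238,15))
g=grasp();print(g,ctrl.state()["contact_force"],"exp seat",g-off)
s=grab_frame("side");t=grab_frame("top")
for n in("hook_seat",):
    a=models.landmark_of(n,s);b=models.landmark_of(n,t)
    print(n,*[(np.round(r[0]["pixel"],1),r[0]["confidence"]) for r in(a,b) if r])
    if a and b:print(n,tri(s,a[0]["pixel"],t,b[0]["pixel"]))
print("exp px",proj(s,g-off),proj(t,g-off))
i=lambda f,a,b,c,d:cv2.resize(f["pixels"][a:b,c:d],(390,420),interpolation=3)
cv2.imwrite("pics/p8.png",np.hstack([i(s,110,230,240,351),i(t,130,220,200,283)]))
```

```text
[-0.0011, -0.001, 0.0002, -0.0011, 0.0007, -0.002]
[0.0467, -0.001, 0.0735, -0.0011, 0.0007, -0.002]
[0.0603, -0.0011, 0.0945, -0.0011, 0.0007, -0.002]
[0.5865 0.2274 0.2253] [ 0.718   0.7673 -1.4838] exp seat [0.6263 0.2371 0.3063]
hook_seat (array([140.6, 283.3]), 0.47) (array([174.5, 232.9]), 0.69)
hook_seat (array([0.6212, 0.239 , 0.3003]), np.float64(0.002645394320402069))
exp px (np.float64(138.78349623606806), np.float64(284.90686154136426)) (np.float64(171.35034036312), np.float64(233.8941153975112))
```

View pics/p8.png

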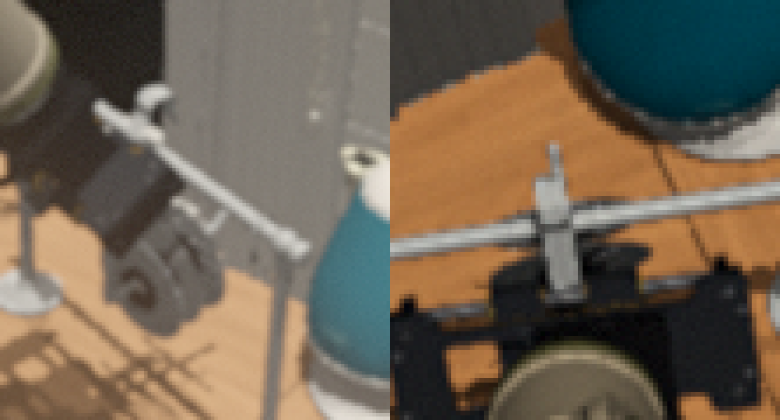

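The bend is above the bar at top pixel (172,234), so I lower it slowly.

>>> {"api": "servo_tool", "payload": {
  "series": [
    [[0.008,0,0.012,0,0,0,-1],[0.016,0,0.025,0,0,0,-1],[0.024,0,0.037,0,0,0,-1],[0.032,0,0.05,0,0,0,-1],[0.04,0,0.062,0,0,0,-1],[0.047,0,0.0735,0,0,0,-1],[0.047,0,0.0735,0,0,0,-1]]
  ]
}}

```text
clock: 19.0
tcp_pos: [0.4999, 0.2066, 0.327]
tcp_rot: [[-0.816, -0.232, 0.53], [-0.195, 0.973, 0.126], [-0.545, -0.0, -0.839]]
contact_force: [-0.0, -0.1, -2.2]
gripper_width: 0.014
grasp_force: 39.9
```

Run:
```python
from h import *
np.set_printoptions(precision=4,suppress=True)
fw=np.array([.972,.236,0]);seat=np.array([.6266,.237,.2614])
off=-.041*fw+[0,0,-.081]
for r,l in((0,0),(0,-.003)):print(W(seat-r*fw+off+[0,0,l],.238,15))
g=grasp();st=ctrl.state();print(g,st["contact_force"],st["ft_torque"],"exp seat",g-off)
```

```text
[0.0125, -0.0009, 0.0189, -0.0013, 0.0, -0.0019]
[0.0165, -0.0009, 0.0252, -0.0013, 0.0, -0.0019]
[0.5868 0.2274 0.1894] [-0.0237 -0.1126 -2.2256] [-0.2043  1.0455 -0.0033] exp seat [0.6267 0.237  0.2704]
```

>>> {"api": "servo_tool", "payload": {
  "series": [
    [[0.003,0,0.005,0,0,0,-1],[0.006,0,0.009,0,0,0,-1],[0.009,0,0.014,0,0,0,-1],[0.0125,0,0.019,0,0,0,-1],[0.0125,0,0.019,0,0,0,-1]]
  ]
}}

```text
clock: 19.5
tcp_pos: [0.5, 0.2066, 0.3186]
tcp_rot: [[-0.815, -0.232, 0.531], [-0.195, 0.973, 0.127], [-0.546, 0.0, -0.838]]
contact_force: [-0.2, 0.8, -3.5]
gripper_width: 0.0139
grasp_force: 39.9
```

>>> {"api": "servo_tool", "payload": {
  "series": [
    [[0.0014,0,0.002,0,0,0,-1],[0.0014,0,0.002,0,0,0,-1],[0.0027,0,0.0042,0,0,0,-1],[0.0027,0,0.0042,0,0,0,-1]]
  ]
}}

```text
clock: 19.9
tcp_pos: [0.5004, 0.2068, 0.3174]
tcp_rot: [[-0.814, -0.232, 0.532], [-0.194, 0.973, 0.128], [-0.547, 0.001, -0.837]]
contact_force: [-0.9, -0.2, 0.5]
gripper_width: 0.0139
grasp_force: 39.9
```

Run:
```python
from h import *
np.set_printoptions(precision=4,suppress=True)
st=ctrl.state();print(st["contact_force"],st["ft_torque"],grasp())
s=grab_frame("side");t=grab_frame("top")
for n in("hook_seat","hook_tip"):
    a=models.landmark_of(n,s);b=models.landmark_of(n,t)
    print(n,*[(np.round(r[0]["pixel"],1),r[0]["confidence"]) for r in(a,b) if r])
    if a and b:print(n,tri(s,a[0]["pixel"],t,b[0]["pixel"]))
print([proj(f,[.6266,.237,.2614]) for f in(s,t)])
i=lambda f,a,b,c,d:cv2.resize(f["pixels"][a:b,c:d],(390,420),interpolation=3)
cv2.imwrite("pics/p9.png",np.hstack([i(s,125,185,255,311),i(t,140,220,200,274)]))
print(ctrl.state()["contact_force"],ctrl.state()["ft_torque"])
```

```text
[-0.9298 -0.1949  0.5107] [-0.1601  0.6738 -0.0489] [0.5876 0.2277 0.1801]
hook_seat (array([181.1, 233.2]), 0.53)
hook_tip (array([184.1, 304.6]), 0.56)
[(np.float64(152.8334302268532), np.float64(284.6080142834024)), (np.float64(176.6218369534958), np.float64(235.32044633716453))]
[-0.5807 -0.3373  1.9208] [-0.0938  0.3412 -0.0315]
```

Contact came at the expected seat height, with the force rising from -3.5 to +1.9 N. I ease the grip so the hook settles, then open slowly.

>>> {"api": "servo_tool", "payload": {
  "series": [
    [[0,0,0,0,0,0,-1],[0,0,0,0,0,0,-1],[0,0,0,0,0,0,-1],[0,0,0,0,0,0,-1],[0,0,0,0,0,0,-1]]
  ],
  "newtons": 3
}}

```text
clock: 20.7
tcp_pos: [0.5003, 0.2068, 0.3173]
tcp_rot: [[-0.814, -0.232, 0.532], [-0.194, 0.973, 0.128], [-0.547, 0.001, -0.837]]
contact_force: [1.9, 1.1, 4.3]
gripper_width: 0.014
grasp_force: 3.0
```

>>> {"api": "servo_tool", "payload": {
  "series": [
    [[0,0,0,0,0,0,-0.66],[0,0,0,0,0,0,-0.62],[0,0,0,0,0,0,-0.55],[0,0,0,0,0,0,-0.45],[0,0,0,0,0,0,-0.3],[0,0,0,0,0,0,-0.1],[0,0,0,0,0,0,0.0],[0,0,0,0,0,0,0.0]]
  ]
}}

```text
clock: 21.5
tcp_pos: [0.5001, 0.2067, 0.3169]
tcp_rot: [[-0.815, -0.232, 0.531], [-0.194, 0.973, 0.127], [-0.546, 0.0, -0.838]]
contact_force: [-0.5, -0.6, -0.5]
gripper_width: 0.0419
grasp_force: 0.0
```

Run:
```python
from h import *
np.set_printoptions(precision=4,suppress=True)
st=ctrl.state();print(st["contact_force"],st["gripper_width"])
for k in range(2):
  s=grab_frame("side");t=grab_frame("top")
  for n in("hook_seat","hook_tip","hook","hook_grip"):
    a=models.landmark_of(n,s);b=models.landmark_of(n,t)
    print(n,*[(np.round(r[0]["pixel"],1),r[0]["confidence"]) for r in(a,b) if r])
```

```text
[-0.4787 -0.5639 -0.5242] 0.04191340087540797
hook_seat (array([196.2, 297.4]), 0.64) (array([177.9, 232.9]), 0.4)
hook_tip (array([181.3, 304.6]), 0.53) (array([163.9, 237.1]), 0.7)
hook (array([209.4, 270. ]), 0.6)
hook_grip (array([201.3, 239.8]), 0.7)
hook_seat (array([152.7, 284. ]), 0.6) (array([179.1, 235. ]), 0.59)
hook_tip (array([182.9, 305.6]), 0.5) (array([165.9, 235. ]), 0.61)
hook (array([209.1, 269.2]), 0.64)
hook_grip (array([201.6, 236.3]), 0.53)
```

The hook hangs with its seat at side pixel (153,284), as predicted. I withdraw along the fingers.

>>> {"api": "servo_tool", "payload": {
  "series": [
    [[0,0,-0.02,0,0,0,0.0],[0,0,-0.05,0,0,0,0.0],[0,0,-0.09,0,0,0,0.0],[0,0,-0.14,0,0,0,0.0],[0,0,-0.2,0,0,0,0.0],[0,0,-0.26,0,0,0,0.0],[0,0,-0.32,0,0,0,0.0],[0,0,-0.36,0,0,0,0.0]]
  ]
}}

```text
clock: 23.3
tcp_pos: [0.4225, 0.1881, 0.4402]
tcp_rot: [[-0.814, -0.233, 0.533], [-0.194, 0.973, 0.129], [-0.548, 0.001, -0.836]]
contact_force: [0.4, 0.1, -0.2]
gripper_width: 0.0432
grasp_force: 0.0
```

>>> {"api": "servo_tool", "payload": {
  "series": [
    [[0,0,0,0,0,0,0],[0,0,0,0,0,0,0],[0,0,0,0,0,0,0],[0,0,0,0,0,0,0],[0,0,0,0,0,0,0],[0,0,0,0,0,0,0],[0,0,0,0,0,0,0],[0,0,0,0,0,0,0]]
  ]
}}

```text
clock: 24.1
tcp_pos: [0.4237, 0.1884, 0.4375]
tcp_rot: [[-0.815, -0.232, 0.531], [-0.194, 0.973, 0.127], [-0.546, 0.0, -0.838]]
contact_force: [-0.0, -0.2, 0.3]
gripper_width: 0.0436
grasp_force: 0.0
```

Run:
```python
from h import *
np.set_printoptions(precision=4,suppress=True)
for k in range(2):
  s=grab_frame("side");t=grab_frame("top")
  for n in("hook_seat","hook_tip","hook","hook_grip","disc_fine","disc_slice","disc_coarse"):
    a=models.landmark_of(n,s);b=models.landmark_of(n,t)
    print(n,*[(np.round(r[0]["pixel"],1),r[0]["confidence"]) for r in(a,b) if r],tri(s,a[0]["pixel"],t,b[0]["pixel"]) if a and b else "")
  for _ in range(6): grab_frame("side")
```

```text
hook_seat (array([152.7, 286.1]), 0.76) (array([177.8, 234.1]), 0.61) (array([0.6279, 0.2391, 0.259 ]), np.float64(0.00793195264236334))
hook_tip (array([181.5, 302.3]), 0.65) (array([166.2, 234.9]), 0.67) (array([0.6961, 0.2559, 0.131 ]), np.float64(0.00026475792205556966))
hook (array([197. , 294.3]), 0.61) (array([207.9, 240.3]), 0.51) (array([0.6156, 0.2193, 0.1136]), np.float64(0.07080962261256422))
hook_grip (array([178.6, 272.5]), 0.7) (array([202.2, 238.1]), 0.7) (array([0.5827, 0.2285, 0.1901]), np.float64(0.009466118865079464))
disc_fine (array([203.9, 279.8]), 0.69) (array([162.7, 312.6]), 0.7) (array([0.6058, 0.0541, 0.2628]), np.float64(0.14536025501798533))
disc_slice (array([196.8, 291.5]), 0.68) (array([191.9, 238.5]), 0.48) (array([0.642 , 0.2382, 0.0982]), np.float64(0.022330175862307913))
disc_coarse (array([193.7, 295.1]), 0.78) (array([183.8, 240.8]), 0.59) (array([0.6577, 0.2345, 0.1097]), np.float64(0.01099536513965187))
hook_seat (array([150.3, 284.1]), 0.94) 
hook_tip (array([181.4, 302.9]), 0.76) (array([167. , 231.6]), 0.66) (array([0.699, 0.265, 0.123]), np.float64(0.007446528370618716))
hook (array([209. , 270.5]), 0.75) (array([209.3, 240.3]), 0.54) (array([0.5845, 0.2321, 0.0775]), np.float64(0.0014443379229142899))
hook_grip (array([178.1, 274.3]), 0.94) (array([202.3, 237.1]), 0.51) (array([0.5857, 0.2306, 0.1886]), np.float64(0.01583014121267987))
disc_fine (array([199.2, 241.4]), 0.51) 
disc_slice (array([200.3, 289.5]), 0.64) (array([192.8, 239. ]), 0.73) (array([0.6394, 0.2384, 0.0864]), np.float64(0.015901279826597146))
disc_coarse (array([196.6, 292.7]), 0.74) (array([182. , 238.9]), 0.44) (array([0.6611, 0.2435, 0.093 ]), np.float64(0.0012248059339256044))
```

>>> {"api": "servo_tool", "payload": {
  "series": [
    [[0,0,-0.05,0,0,0,0],[0,0,-0.1,0,0,0,0],[0,0,-0.1,0,0,0,0],[0,0,-0.1,0,0,0,0],[0,0,-0.1,0,0,0,0],[0,0,-0.1,0,0,0,0],[0,0,-0.1,0,0,0,0],[0,0,-0.1,0,0,0,0]]
  ]
}}

```text
clock: 27.1
tcp_pos: [0.4025, 0.1833, 0.4707]
tcp_rot: [[-0.815, -0.232, 0.531], [-0.195, 0.973, 0.127], [-0.545, 0.0, -0.838]]
contact_force: [-1.2, 0.2, -0.1]
gripper_width: 0.0434
grasp_force: 0.0
```

>>> {"api": "servo_tool", "payload": {
  "series": [
    [[0,0,0,0,0,0,0],[0,0,0,0,0,0,0],[0,0,0,0,0,0,0],[0,0,0,0,0,0,0],[0,0,0,0,0,0,0],[0,0,0,0,0,0,0],[0,0,0,0,0,0,0],[0,0,0,0,0,0,0]]
  ]
}}

```text
clock: 27.9
tcp_pos: [0.4024, 0.1833, 0.4711]
tcp_rot: [[-0.815, -0.232, 0.531], [-0.194, 0.973, 0.127], [-0.546, 0.0, -0.838]]
contact_force: [-0.8, 0.0, -0.2]
gripper_width: 0.0432
grasp_force: 0.0
```

Run:
```python
from h import *
np.set_printoptions(precision=2,suppress=True)
f=[grab_frame("side")["pixels"].astype(float) for _ in range(21)]
d=lambda i,j,a,b,c,e:np.abs(f[i]-f[j])[a:b,c:e].mean()
m=lambda i,a,b,c,e:sum(f[i+k][a:b,c:e] for k in range(4))/4
for j in(4,8,12,16):print(j,"hook",np.abs(m(0,165,235,255,320)-m(j,165,235,255,320)).mean(),"bg",np.abs(m(0,320,390,180,245)-m(j,320,390,180,245)).mean())
s=grab_frame("side")
for n in("disc_fine","disc_slice","disc_coarse","hook"):
    a=models.landmark_of(n,s);print(n,a[:1])
for n in("mug","honey_jar","tea_box","cocoa","salt_mill","teaspoon"):print(n,[ (q["pixel"],q["confidence"]) for q in models.landmark_of(n,s)[:1]])
print(ctrl.state()["clock"])
```

```text
4 hook 0.6291391941391942 bg 0.5149084249084249
8 hook 0.627051282051282 bg 0.5184249084249084
12 hook 0.6125824175824176 bg 0.5248351648351648
16 hook 0.6265567765567766 bg 0.5146336996336996
disc_fine [{'pixel': [202.4, 281.7], 'confidence': 0.77}]
disc_slice [{'pixel': [198.9, 288.6], 'confidence': 0.5}]
disc_coarse [{'pixel': [194.9, 295.6], 'confidence': 0.75}]
hook [{'pixel': [210.6, 267.8], 'confidence': 0.93}]
mug [([283.4, 253.3], 0.6)]
honey_jar [([382.2, 293.3], 0.56)]
tea_box [([202.5, 199.5], 0.75)]
cocoa [([382.5, 296.7], 0.58)]
salt_mill [([253.8, 358.6], 0.79)]
teaspoon [([250.3, 195.0], 0.58)]
29.5
```

The hook is still, all three discs are on it, and the robot touches nothing.

```bash
python3 -c "
from rig import ctrl
print(ctrl.hand_in())"
```

```text
the job is handed in; nothing more can be done
None
```

The loaded hook with all three discs is hanging still on the middle part of the rail, the gripper is clear, and I handed the job in at about 29.5 s; no verdict was returned.

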